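# Seat the tube block on its parallels

## Robot

A 6-joint arm with a two-finger parallel gripper is mounted at the origin on the work surface. World frame = base frame: x ahead of the robot, y to its left, z up, the work surface at z = 0. Lengths are in mm, angles in rad, forces in N, time in s.
With the tool pointing down it reaches from about 275 to 750 mm from the base axis. Payload 10.2 kg.
Tool frame: the origin (TCP) lies midway between the tips of the shut fingers; the grasp point (between the pads) lies 19 mm behind it (ctrl.tcp_to_grasp is the z of the grasp point in the tool frame, in mm); z points along the fingers, y is the direction in which the jaws open and shut (so a half turn about z gives the same grasp; the last joint's range is limited). The gripper opens to 85 mm and grips with 20 to 120 N. Pads are 22 mm wide; open, the fingers measure 114 mm over their backs; the gripper's body (76 mm by 85 mm) begins 54 mm behind the grasp point. The pads swing forward as they close: fully open they stand 13 mm farther back than shut.
Start: joints at [1.016, 0.313, 1.498, -0, 1.331, -0.223], TCP at [171.029, 496.367, 231.294] pointing down, gripper open.
Joint ranges: [-2.94, 2.94], [-0.97, 2.17], [0.19, 2.56], [-1.23, 4.37], [0.02, 3.11], [-2.88, 2.88]. Speed limits (rad/s): [2.39, 2.39, 3.01, 3.14, 3.14, 3.14].

## Interface

Orientations are given as a unit quaternion [w, x, y, z].
In Python, from rig import sensors, capture, order, ctrl gives the robot as it stands. The module is installed in compiled form; this text tells all that it offers.
- The arm moves only by the tool play_rows, never from a script. Its argument "deltas" is a list of rows, each a list of 7 numbers: the shift along the world's x, y, z in units of 40 mm (1.0 is 40 mm), then the turn, a rotation vector about the world's x, y, z in units of 6 degrees (1.0 is 6 degrees), then the opening, from -1 (shut) to 1 (fully open). A call has 1 to 8 rows; each row shifts and turns the commanded pose from where the row before left it; what a row does not reach is not made up. A row lasts 1/12 s, in which the tool goes at most 41.7 mm and 7.16 degrees, less where a joint would pass 70% of its speed; a pose out of reach is approached as far as the arm can. A call is refused whole if a number of a shift passes 1 or a number of a turn 1, either way. A call with a gripper value outside its range is refused whole. The fingers move at their own pace and stop on an object; "squeeze" is the grip in N (left out, the last holds). Time passes only in rows, so rows that do not move let the fingers close. It gives the time, the measured TCP pose, the force and the opening at its end, in the units of the state.
- sensors.sense(): the state, without advancing time (a new reading comes with each control period).
- capture(name): name is "scene" or "top" or "wrist"; returns a dict with "pixels" (400x640x3 uint8, red, green, blue), "z_map" (400x640 float32, mm along the optical axis (not along the pixel's ray), 0 where there is no reading), "fx", "fy", "cx", "cy" (pixels), "eye" and "rotation" of the camera in the world; the wrist camera has in their place "tool_from_camera" (4x4, takes a point from camera to tool coordinates, whose origin is the TCP and whose axes are the flange's). Camera axes: x right, y down, z forward; pixel columns grow to the right and rows downward; lengths in mm; the calibration is good to about 2 mm. A picture is of the moment at which its call begins: read the wrist's pose just before it.
- order.finish_job(): hands the job in, once; it reports no verdict.
The state is a dict: "time_s": time; "joints": joint angles; "dq": joint speeds; "tau": joint torques, N m; "eef_pos": TCP position; "ee_rot": TCP orientation; "force": force on the tool from outside, world axes, zero at the start; "wrist_torque": the same for the moment, N m; "grip_width": opening from 0.0 (shut) to 1.0 (fully open).
Only numpy, scipy, OpenCV 4.12 (cv2) and the standard library are available. Lean on these libraries where they do the work, as an engineer would, in place of code of your own. Each camera call takes 0.05 s, during which the arm holds its last target. There are 200 camera calls.

## Task

The aluminium tube block in the vise was clamped too high, so the two parallels under it still slide about: with the orange-faced drift, press it down until it is fully home and holds both parallels fast, firmly but without hammering it, and without pushing it with the gripper itself. Then stand the drift back upright on the bench. Last, with a fingertip, give a light endwise push on the end of the yellow-tipped parallel and then on the end of the red-tipped one to prove that neither slides, leaving both where they are and the other things on the bench alone.

Things in the scene. Friction and masses are not known exactly. Their poses are not given: they have to be found in the camera images.
- vise: Blue vise fixed level on the bench, 250 (x) by 110 (y) mm, foot flange 150 mm in y. Origin: centre of its underside. x is the clamping direction (screw and handle on the -x side), y runs along the jaws, z up. The steel bed between the jaws is 45 mm over the bench and gives 0.03 mm per N. Two jaws, 110 mm long in y, rise to 85 mm over the bench; their faces at x = -30 and +30 mm hold the block.
- work: Aluminium tube block, 60 (x) by 100 (y) by 45 mm high, 0.7 kg. Origin: centre of its underside; axes as the vise's. The jaws hold it level by friction: it stays where it is left, and can only sink. It starts 5 to 11 mm above the parallels. A downward push of 11 to 15 N makes it sink; on the parallels it meets a solid stop, and only the push beyond those 11 to 15 N clamps the parallels.
- work_top (a point): Centre of the block's top face (a thin blue line marks mid-length), 45 mm above its underside; about 110 mm over the bench when home. A last push of 22 to 26 N straight down, once it is on the stop, leaves it gripping the parallels firmly; over 32 N bruises it.
- par_yellow: Loose steel bar with yellow ends, 10 (x) by 200 (y) by 20 mm high, on the vise's bed along the vise's y axis, 23.5 mm to its +x or -x side. Origin: centre of its underside; y is its length, end faces 100 mm from the origin. Both ends stick out some 45 mm past the vise into free air, 45 to 65 mm over the bench. Loose, it slides under 2 N; gripped, it withstands about 5 N.
- par_red: The same bar with red-painted ends, beside the other jaw. Origin, axes and sizes as par_yellow.
- drift_mid (a point): Hand drift standing upright on the bench, 100 mm tall, 0.35 kg: an orange soft-plastic foot, 36 mm in diameter and 30 mm high with a flat face down, and above it a round steel shank 28 mm in diameter, best gripped at 60 to 80 mm up. This point is on its axis, 50 mm above its foot's face; z points up along the drift.
- flux_jar_mid (a point): Glass flux jar with white lid, 60 mm in diameter, 70 mm high, standing on the bench, to be left alone. Its centre, 35 mm up.
- oil_tin_mid (a point): Green oil tin, 54 mm in diameter, 90 mm high, standing on the bench, to be left alone. Its centre, 45 mm up.
- wood_block_mid (a point): Wooden tube block with a groove on top, 70 by 70 by 50 mm high, lying on the bench, to be left alone. Its centre, 25 mm up.
Things that resemble listed ones, but are neither listed nor needed, are in the scene too. What is shaped like the part that bears drift_mid but blue is not meant. What is shaped like the par_yellow but blue or pink is not meant.

How it is judged:
By the outcome, as a careful person would: the job done as asked, in the order asked, and still so for the second after the job is handed in, with the robot touching nothing.
It also fails if it takes over 67 s, if anything falls off the work surface, if the arm or the gripper's body presses on something with over 40 N, if the wrist force passes 120 N, or if a joint passes its speed limit or range.

## Working session

There is one attempt and no reset: what is moved stays moved. The work goes in short steps, Python scripts to look and compute and a tool call to move; the robot and the scene stay as the last step left them, time stands still between calls to the robot, and variables do not carry over. Pictures are saved under pics/ and viewed, about 8 in all and at most 12, crops included, and the job is handed in when it is done.

Besides the shell and the picture viewer there is one more tool, called after "Emit:" by a JSON object that holds its "fn" and its "kwargs". play_rows: Moves the arm, as the interface text tells. Its arguments: {"type":"object","properties":{"deltas":{"type":"array","items":{"type":"array","items":{"type":"number"}}},"squeeze":{"type":"number"}},"required":["deltas"]}

```bash
mkdir -p pics; cat > h.py <<'E'
import numpy as np, cv2
from rig import sensors, capture, order, ctrl
from scipy.spatial.transform import Rotation as R
def cloud(c):
    z=c["z_map"]; v,u=np.mgrid[0:400,0:640]
    P=np.stack([(u-c["cx"])/c["fx"]*z,(v-c["cy"])/c["fy"]*z,z],-1)
    if "eye" in c: W=P@np.array(c["rotation"]).T+np.array(c["eye"])
    else:
        s=c["s"]; T=np.array(c["tool_from_camera"]); P=P@T[:3,:3].T+T[:3,3]
        q=s["ee_rot"]; W=P@R.from_quat([q[1],q[2],q[3],q[0]]).as_matrix().T+np.array(s["eef_pos"])
    W[z<=0]=np.nan; return W
def take(n):
    s=sensors.sense(); c=capture(n); c["s"]=s; return c
def save(c,f): cv2.imwrite("pics/"+f,cv2.cvtColor(c["pixels"],cv2.COLOR_RGB2BGR))
E
python3 - <<'E'
from h import *
import pickle
for n in("scene","top"):
    c=take(n); save(c,n+".png"); W=cloud(c); np.save(n+".npy",W); print(n,c["eye"],c["fx"])
s=sensors.sense(); print(s); print(ctrl.tcp_to_grasp)
E
```

```text
Traceback (most recent call last):
  File "h.py", line 7, in cloud
    if "eye" in c: W=P@np.array(c["rotation"]).T+np.array(c["eye"])
                     ~^~~~~~~~~~~~~~~~~~~~~~~~~~
ValueError: matmul: Input operand 1 has a mismatch in its core dimension 0, with gufunc signature (n?,k),(k,m?)->(n?,m?) (size 4 is different from 3)
```

View pics/scene.png

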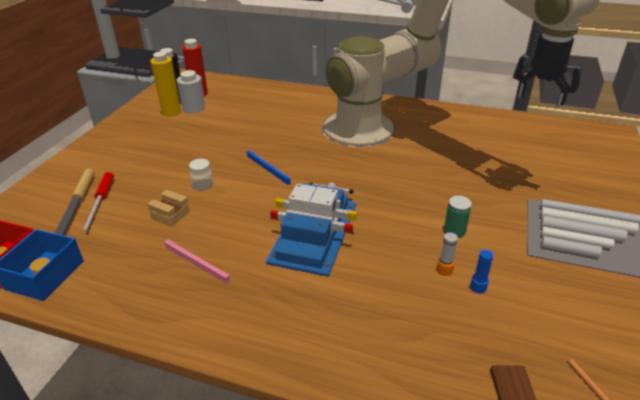

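The scene view shows the orange-footed drift at (447,255), beside the oil tin at (457,217). The blue drift lookalike is at (482,270). The vise is at (315,225). The camera's rotation is a quaternion, so I'll fix the helper.

```bash
sed -i 's|np.array(c\["rotation"\]).T+|R.from_quat(np.roll(c["rotation"],-1)).as_matrix().T+|' h.py
python3 - <<'E'
from h import *
for n in("scene","top"):
    c=take(n); save(c,n+".png"); W=cloud(c); np.save(n+".npy",W); np.save(n+"_rgb.npy",c["pixels"]);print(n,c["eye"],c["rotation"],c["fx"])
W=np.load("scene.npy")
for u,v in[(447,268),(450,245),(482,270),(457,217),(200,175),(315,205),(300,160),(170,210)]: print(u,v,W[v,u].round(1))
s=sensors.sense(); print(s); print(ctrl.tcp_to_grasp)
E
```

```text
scene [1441.50982031  349.44810974  820.26814817] [-0.2559374   0.52263006  0.72271259 -0.3728812 ] 513.9069399596713
top [ 437.94778565   50.56397926 1074.52199223] [ 0.01185641 -0.69811758  0.71498662 -0.03585259] 397.944255167996
447 268 [592.7 353.2  24.3]
450 245 [587.4 350.5  85.9]
482 270 [620.8 421.4  65.4]
457 217 [456.3 354.6  61.5]
200 175 [ 460.5 -319.3   46.9]
315 205 [572.4  46.  111.2]
300 160 [ 2.423e+02 -1.135e+02 -2.000e-01]
170 210 [ 616.9 -316.8   45. ]
{'time_s': 0.15, 'joints': array([ 1.01562303e+00,  3.13289535e-01,  1.49822527e+00,  1.56726871e-05,
        1.33100588e+00, -2.23410703e-01]), 'dq': array([ 1.29802765e-03, -9.77200144e-04, -3.87156149e-03,  2.61532569e-03,
       -7.83728335e-07,  2.49082825e-04]), 'tau': array([ 2.20003611e-03, -4.12374473e+01, -2.59795815e+01, -1.87735600e-04,
        3.29527342e-03,  2.13366796e-06]), 'eef_pos': array([170.91240032, 496.20845294, 230.89692553]), 'ee_rot': array([-1.83151992e-04,  1.65123417e-01,  9.86272803e-01, -4.26410149e-04]), 'force': array([ 0.31185515, -0.00719172, -0.72354242]), 'wrist_torque': array([-0.03602729,  0.01826911, -0.00491092]), 'grip_width': 0.9979847720309744}
-18.700000000000003
```

View pics/top.png

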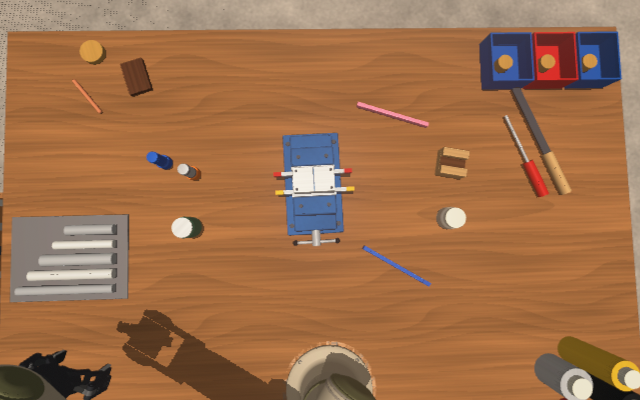

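In the top view (up is world +x, left is +y) the drift is at (188,171). The blue lookalike is at (158,160), and the oil tin at (187,228). The vise is at (313,185), with the red bar ends at (278,174) and (349,171) and the yellow ends at (280,193) and (352,189). Of the two drifts, only (188,171) has an orange foot. Next come measurements and one enlarged crop.

```bash
cat > m.py <<'E'
from h import *
for n in("scene","top"):
    W=np.load(n+".npy"); C=np.load(n+"_rgb.npy"); x,y,z=np.moveaxis(W,-1,0)
    hsv=cv2.cvtColor(C,cv2.COLOR_RGB2HSV); h,s,v=np.moveaxis(hsv,-1,0).astype(int)
    print(n)
    reg=(abs(x-560)<100)&(abs(y-50)<160)
    m=(abs(x-560)<70)&(abs(y-50)<80)&(z>105)&(z<130)&(s<60)
    if m.sum()>20:
        r=cv2.minAreaRect(W[m][:,:2].astype(np.float32)); print("block",m.sum(),r,np.median(z[m]))
    for k,mm in dict(red=((h<6)|(h>174))&(s>150),yel=(h>22)&(h<33)&(s>150)).items():
        mk=reg&mm&(z>40)&(z<75)
        for sg in(-1,1):
            q=mk&(sg*(y-50)>0)
            print(k,sg,q.sum(),W[q].mean(0).round(1) if q.any() else "", W[q].min(0).round(1) if q.any() else "",W[q].max(0).round(1) if q.any() else "")
    m=(abs(x-575)<45)&(abs(y-350)<38)&(z>4)
    print("drift",m.sum())
    for lo,hi in((5,28),(35,97),(97,105)):
        q=m&(z>lo)&(z<hi)
        if q.sum()>4: print(lo,q.sum(),W[q].mean(0).round(1),W[q].min(0).round(1),W[q].max(0).round(1))
    m=(abs(x-456)<60)&(abs(y-354)<60)&(z>80); print("tin top",W[m].min(0),W[m].max(0))
    m=(abs(x-610)<60)&(y>385)&(y<460)&(z>5); print("bluedrift",W[m].min(0),W[m].max(0))
    m=reg&(z>83)&(z<88); print("jaws",m.sum(),cv2.minAreaRect(W[m][:,:2].astype(np.float32)) if m.any() else "")
C=np.load("scene_rgb.npy")
a=cv2.resize(C[150:310,250:370],None,fx=3,fy=3); b=cv2.resize(C[150:310,400:520],None,fx=3,fy=3)
cv2.imwrite("pics/crop.png",cv2.cvtColor(np.hstack([a,b]),cv2.COLOR_RGB2BGR))
E
python3 m.py
```

```text
scene
block 865 ((542.296875, 30.365041732788086), (64.89183807373047, 100.46544647216797), 1.3345504999160767) 117.96481557029722
red -1 47 [572.4 -58.2  57.5] [566.5 -66.1  45.1] [578.3 -49.9  67.1]
red 1 63 [566.7 122.1  58.2] [560.  113.   47.3] [570.9 131.1  67.5]
yel -1 47 [523.9 -63.6  59.6] [513.5 -72.8  46.5] [529.9 -56.   68.1]
yel 1 53 [518.7 117.3  59.5] [511.6 108.6  47.7] [523.4 126.4  68.9]
drift 581
5 132 [589.2 348.   16.7] [566.  330.5   5.1] [595.5 365.3  27.5]
35 291 [585.8 347.7  65.9] [572.4 333.9  35.4] [592.5 361.4  96.8]
97 96 [577.7 347.9  99.4] [562.2 334.8  97. ] [590.9 360.6 102.6]
tin top [407.3167264  328.91754282  80.06681877] [462.91635048 379.1304757   93.16892022]
bluedrift [591.86170371 404.55850526   5.1858297 ] [627.57519587 439.41451287 102.56468975]
jaws 755 ((545.0549926757812, 30.752098083496094), (168.92079162597656, 109.9337158203125), 1.055194616317749)
top
block 1036 ((541.1400146484375, 30.368022918701172), (60.577056884765625, 99.83088684082031), 1.941409945487976) 119.42220061832217
red -1 32 [567.  -60.9  65.5] [561.7 -68.7  60.9] [572.6 -52.7  68.9]
red 1 36 [560.8 121.   64.1] [556.  113.   53.4] [565.9 130.6  69.6]
yel -1 12 [519.6 -63.2  65.3] [518.1 -69.8  61.5] [521.2 -56.3  69.1]
yel 1 18 [514.7 115.1  65.3] [511.8 108.6  62.7] [517.3 121.5  68.7]
drift 295
5 40 [567.8 336.3  17.1] [531.9 325.2   5. ] [604.6 358.6  27.8]
35 85 [570.1 339.1  64. ] [560.6 334.1  35.3] [588.2 357.2  96.8]
97 101 [573.8 347.6 100.2] [561.2 334.3  97.1] [586.  361.1 104.3]
tin top [407.76524706 328.33361851  80.18714833] [456.98887961 379.4655567   94.53845088]
bluedrift [550.76772177 385.78710666   5.0231858 ] [668.96914555 457.37056174 106.05973807]
jaws 1395 ((542.1099853515625, 30.283493041992188), (166.22178649902344, 107.69009399414062), 1.5567104816436768)
```

View pics/crop.png

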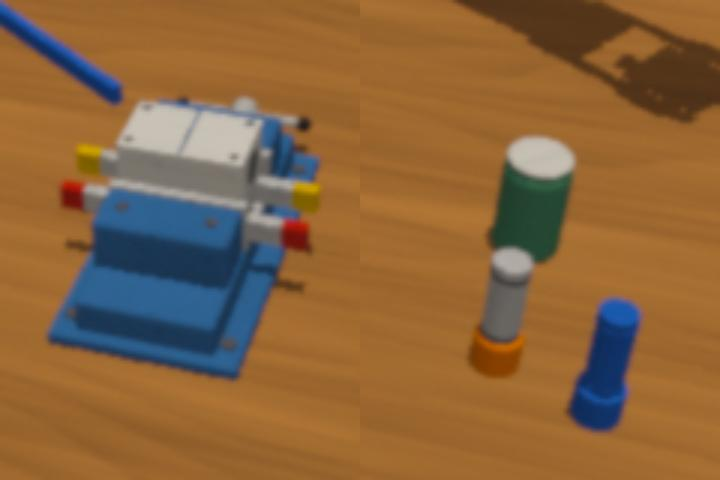

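The crop confirms the drift with the orange foot and grey shank on the right, with the blue lookalike beside it and the tin behind. In the vise, the yellow bar is on the robot side (-x) and the red bar on the far side. Estimates: drift at (575,348), block centre at (541.5,30.4), yaw about +1.9°, block top about 118.5.

I'll go above the drift, turning so the jaws open along x.

Emit:
{"fn": "play_rows", "kwargs": {"deltas": [[0.84,-0.31,-0.15,0,0,-0.99,1],[0.84,-0.31,-0.15,0,0,-0.99,1],[0.84,-0.31,-0.15,0,0,-0.99,1],[0.84,-0.31,-0.15,0,0,-0.99,1],[0.84,-0.31,-0.15,0,0,-0.99,1],[0.84,-0.31,-0.15,0,0,-0.99,1],[0.84,-0.31,-0.15,0,0,-0.99,1],[0.84,-0.31,-0.15,0,0,-0.99,1]]}}

```text
time_s: 0.82
eef_pos: [441.3, 396.2, 182.7]
ee_rot: [-0.0, 0.551, 0.835, -0.0]
force: [0.2, 0.2, 0.5]
grip_width: 1.001
```

Emit:
{"fn": "play_rows", "kwargs": {"deltas": [[0.84,-0.31,-0.1,0,0,-0.99,1],[0.84,-0.31,-0.1,0,0,-0.99,1],[0.84,-0.31,0,0,0,-0.99,1],[0.84,-0.31,0,0,0,-0.99,1],[0,0,0,0,0,0,1],[0,0,0,0,0,0,1],[0,0,0,0,0,0,1]], "squeeze": 100}}

```text
time_s: 1.4
eef_pos: [573.6, 347.8, 174.8]
ee_rot: [-0.0, 0.709, 0.706, -0.0]
force: [-0.3, -0.2, 0.6]
grip_width: 0.998
```

```bash
python3 - <<'E'
from h import *
c=take("wrist"); save(c,"w1.png"); s=c["s"]; print(s["eef_pos"],s["ee_rot"],s["joints"],s["force"])
W=cloud(c); x,y,z=np.moveaxis(W,-1,0)
m=(abs(x-575)<30)&(abs(y-348)<30)&(z>90)&(z<110)
print(m.sum(),cv2.minEnclosingCircle(W[m][:,:2].astype(np.float32)) if m.any() else "",np.median(z[m]))
E
```

```text
[573.64391925 347.77329144 174.82270439] [-3.56379562e-04  7.08533318e-01  7.05677113e-01 -4.72240372e-04] [3.70651032e-01 6.84094507e-01 1.07135776e+00 2.78749003e-04
 1.38729146e+00 3.74639296e-01] [-0.25855624 -0.19241558  0.64723863]
1363 ((576.0078735351562, 348.8576354980469), 14.236994743347168) 100.04543424971857
```

View pics/w1.png

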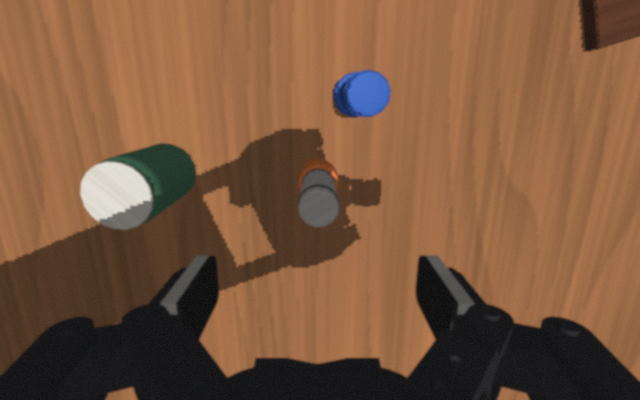

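The wrist view shows the orange-footed drift at (318,195) between the open fingers, with the blue one (362,93) and the tin (120,190) clear. I'll shift +2/+1, go down and grip.

Emit:
{"fn": "play_rows", "kwargs": {"deltas": [[0.05,0.02,-0.7,0,0,0,1],[0,0,-0.7,0,0,0,1],[0,0,-0.7,0,0,0,1],[0,0,-0.5,0,0,0,1],[0,0,-0.3,0,0,0,1],[0,0,-0.17,0,0,0,1],[0,0,0,0,0,0,1],[0,0,0,0,0,0,1]]}}

```text
time_s: 2.12
eef_pos: [576.5, 348.9, 53.8]
ee_rot: [0.0, 0.709, 0.706, 0.001]
force: [0.8, 0.4, 0.8]
grip_width: 1.002
```

Emit:
{"fn": "play_rows", "kwargs": {"deltas": [[0,0,0,0,0,0,-1],[0,0,0,0,0,0,-1],[0,0,0,0,0,0,-1],[0,0,0,0,0,0,-1],[0,0,0,0,0,0,-1],[0,0,0,0,0,0,-1],[0,0,0,0,0,0,-1],[0,0,0,0,0,0,-1]], "squeeze": 100}}

```text
time_s: 2.78
eef_pos: [576.3, 348.5, 53.0]
ee_rot: [0.0, 0.709, 0.705, 0.0]
force: [-2.0, -0.2, 5.5]
grip_width: 0.303
```

Emit:
{"fn": "play_rows", "kwargs": {"deltas": [[0,0,0,0,0,0,-1],[0,0,0,0,0,0,-1],[0,0,0,0,0,0,-1],[0,0,0,0,0,0,-1]]}}

```text
time_s: 3.12
eef_pos: [576.3, 348.5, 53.0]
ee_rot: [0.0, 0.709, 0.705, 0.0]
force: [-2.5, -1.1, 5.3]
grip_width: 0.312
```

Emit:
{"fn": "play_rows", "kwargs": {"deltas": [[0,0,0.2,0,0,0,-1],[0,0,0.5,0,0,0,-1],[0,0,0.9,0,0,0,-1],[0,0,0.9,0,0,0,-1],[0,0,0.9,0,0,0,-1],[0,0,0.4,0,0,0,-1],[0,0,0,0,0,0,-1]]}}

```text
time_s: 3.7
eef_pos: [577.4, 348.8, 209.1]
ee_rot: [0.002, 0.709, 0.705, 0.003]
force: [0.9, 0.8, -3.1]
grip_width: 0.303
```

Emit:
{"fn": "play_rows", "kwargs": {"deltas": [[-0.05,-0.4,0,0,0,0,-1],[-0.1,-0.8,0,0,0,0,-1],[-0.1,-0.9,0,0,0,0,-1],[-0.1,-0.9,0,0,0,0,-1],[-0.1,-0.9,0,0,0,0,-1],[-0.1,-0.9,0,0,0,0,-1],[-0.1,-0.9,0,0,0,0,-1],[-0.1,-0.9,0,0,0,0,-1]]}}

```text
time_s: 4.37
eef_pos: [544.9, 82.8, 202.4]
ee_rot: [-0.001, 0.709, 0.705, -0.001]
force: [1.3, -0.1, -2.9]
grip_width: 0.304
```

Emit:
{"fn": "play_rows", "kwargs": {"deltas": [[-0.07,-0.7,0,0,0,0,-1],[-0.07,-0.4,0,0,0,0,-1],[-0.08,-0.15,0,0,0,0,-1],[0,0,0,0,0,0,-1],[0,0,0,0,0,0,-1],[0,0,0,0,0,0,-1],[0,0,0,0,0,0,-1]]}}

```text
time_s: 4.95
eef_pos: [537.4, 35.5, 204.2]
ee_rot: [-0.0, 0.708, 0.706, -0.0]
force: [-0.2, 0.1, -3.5]
grip_width: 0.305
```

```bash
python3 - <<'E'
from h import *
c=take("wrist"); save(c,"w2.png"); s=c["s"]; print(s["eef_pos"],s["ee_rot"],s["force"],s["wrist_torque"])
W=cloud(c); x,y,z=np.moveaxis(W,-1,0)
m=(abs(x-541)<45)&(abs(y-30)<65)&(z>112)&(z<124)
print("blk",m.sum(),W[m].min(0),W[m].max(0),np.median(z[m]))
for n in("scene","top"):
    c=take(n); save(c,n+"2.png"); W=cloud(c); x,y,z=np.moveaxis(W,-1,0);e=s["eef_pos"]
    for lo,hi in((140,180),(178,196)):
        m=(abs(x-e[0])<22)&(abs(y-e[1])<22)&(z>lo)&(z<hi)
        if m.any(): print(n,lo,m.sum(),W[m].min(0).round(1),W[m].max(0).round(1),W[m].mean(0).round(1))
    if n=="scene":cv2.imwrite("pics/crop2.png",cv2.resize(cv2.cvtColor(c["pixels"][100:290,230:430],cv2.COLOR_RGB2BGR),None,fx=3,fy=3))
E
```

```text
[537.41310392  35.48825054 204.16528135] [-2.44609945e-04  7.08364689e-01  7.05846586e-01 -6.77470837e-05] [-0.17262213  0.12180758 -3.466835  ] [-0.04948029  0.04466638 -0.01673727]
blk 6119 [510.77447674   2.37564901 112.01589018] [572.7374781   81.28658557 122.10499715] 119.2357411293018
scene 140 170 [530.   17.2 150.3] [558.6  53.4 180. ] [549.8  38.9 166.7]
scene 178 110 [530.   18.  178.2] [558.6  52.4 195.9] [547.9  38.1 185.6]
```

View pics/crop2.png

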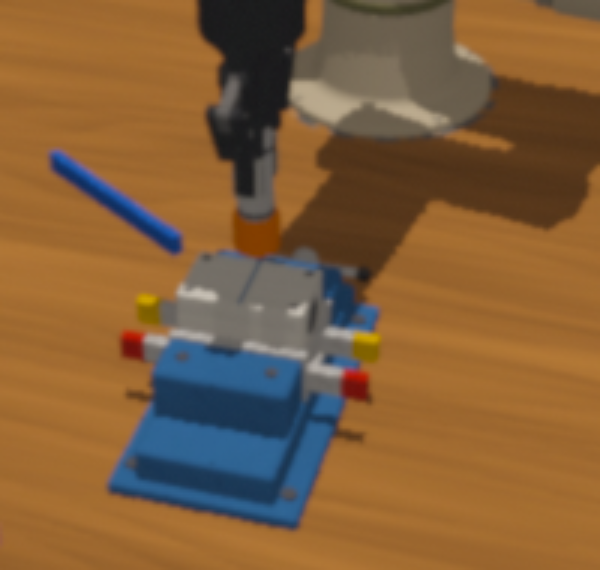

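Block top is at 119.2, home is 110, and the drift's foot hangs about 30 mm above it, upright. I'll centre on (541.5,30.4) and lower gently.

Emit:
{"fn": "play_rows", "kwargs": {"deltas": [[0.1,-0.12,0,0,0,0,-1],[0,0,-0.3,0,0,0,-1],[0,0,-0.25,0,0,0,-1],[0,0,-0.1,0,0,0,-1],[0,0,0,0,0,0,-1],[0,0,0,0,0,0,-1],[0,0,0,0,0,0,-1]]}}

```text
time_s: 5.68
eef_pos: [541.7, 29.6, 179.0]
ee_rot: [0.0, 0.709, 0.705, 0.0]
force: [-0.1, 0.1, -3.7]
grip_width: 0.305
```

Emit:
{"fn": "play_rows", "kwargs": {"deltas": [[0,0,-0.02,0,0,0,-1],[0,0,-0.02,0,0,0,-1],[0,0,-0.02,0,0,0,-1],[0,0,-0.02,0,0,0,-1],[0,0,-0.02,0,0,0,-1],[0,0,-0.02,0,0,0,-1]]}}

```text
time_s: 6.18
eef_pos: [541.4, 29.6, 173.6]
ee_rot: [0.0, 0.709, 0.705, 0.0]
force: [-0.7, 0.3, -3.1]
grip_width: 0.307
```

Emit:
{"fn": "play_rows", "kwargs": {"deltas": [[0,0,-0.02,0,0,0,-1],[0,0,-0.02,0,0,0,-1],[0,0,-0.02,0,0,0,-1],[0,0,-0.02,0,0,0,-1]]}}

```text
time_s: 6.52
eef_pos: [541.5, 29.5, 171.7]
ee_rot: [0.0, 0.709, 0.705, 0.0]
force: [-4.9, 0.6, 11.2]
grip_width: 0.308
```

Emit:
{"fn": "play_rows", "kwargs": {"deltas": [[-0.005,0,-0.01,0,0,0,-1],[0,0,-0.01,0,0,0,-1],[0,0,-0.01,0,0,0,-1],[0,0,-0.01,0,0,0,-1]]}}

```text
time_s: 6.85
eef_pos: [541.4, 29.5, 170.4]
ee_rot: [0.001, 0.709, 0.705, 0.0]
force: [-5.0, 1.1, 9.8]
grip_width: 0.305
```

Emit:
{"fn": "play_rows", "kwargs": {"deltas": [[0,0,-0.01,0,0,0,-1],[0,0,-0.01,0,0,0,-1],[0,0,-0.01,0,0,0,-1],[0,0,-0.01,0,0,0,-1]]}}

```text
time_s: 7.18
eef_pos: [541.5, 29.5, 168.9]
ee_rot: [0.001, 0.709, 0.705, 0.0]
force: [-4.9, 0.5, 8.8]
grip_width: 0.306
```

Emit:
{"fn": "play_rows", "kwargs": {"deltas": [[-0.01,0,-0.01,0,0,0,-1],[0,0,-0.01,0,0,0,-1],[0,0,-0.01,0,0,0,-1],[0,0,-0.01,0,0,0,-1]]}}

```text
time_s: 7.52
eef_pos: [541.4, 29.6, 167.4]
ee_rot: [0.001, 0.709, 0.705, 0.001]
force: [-3.2, 0.3, 9.2]
grip_width: 0.302
```

Emit:
{"fn": "play_rows", "kwargs": {"deltas": [[0,0,-0.01,0,0,0,-1],[0,0,-0.01,0,0,0,-1],[0,0,-0.01,0,0,0,-1],[0,0,-0.01,0,0,0,-1]]}}

```text
time_s: 7.85
eef_pos: [541.4, 29.5, 165.8]
ee_rot: [0.001, 0.709, 0.705, 0.001]
force: [-2.8, 0.6, 9.3]
grip_width: 0.299
```

Emit:
{"fn": "play_rows", "kwargs": {"deltas": [[0,0,-0.01,0,0,0,-1],[0,0,-0.01,0,0,0,-1]]}}

```text
time_s: 8.02
eef_pos: [541.4, 29.5, 165.0]
ee_rot: [0.001, 0.709, 0.705, 0.001]
force: [-3.4, 1.2, 9.5]
grip_width: 0.304
```

Emit:
{"fn": "play_rows", "kwargs": {"deltas": [[0,0,-0.01,0,0,0,-1],[0,0,-0.01,0,0,0,-1]]}}

```text
time_s: 8.18
eef_pos: [541.4, 29.5, 164.2]
ee_rot: [0.001, 0.709, 0.705, 0.001]
force: [-2.4, 1.4, 9.5]
grip_width: 0.307
```

Shifting x worked, as the side force fell. I'm near the stop now, so 0.4 mm then 0.2 mm at a time.

Emit:
{"fn": "play_rows", "kwargs": {"deltas": [[-0.01,0,-0.01,0,0,0,-1],[0,0,0,0,0,0,-1]]}}

```text
time_s: 8.35
eef_pos: [541.3, 29.5, 163.8]
ee_rot: [0.001, 0.709, 0.705, 0.001]
force: [-1.4, 1.5, 7.2]
grip_width: 0.304
```

Emit:
{"fn": "play_rows", "kwargs": {"deltas": [[0,0,-0.01,0,0,0,-1],[0,0,0,0,0,0,-1]]}}

```text
time_s: 8.52
eef_pos: [541.3, 29.5, 163.4]
ee_rot: [0.001, 0.709, 0.705, 0.001]
force: [-2.4, 1.0, 8.5]
grip_width: 0.307
```

Emit:
{"fn": "play_rows", "kwargs": {"deltas": [[0,0,-0.005,0,0,0,-1],[0,0,0,0,0,0,-1]]}}

```text
time_s: 8.68
eef_pos: [541.3, 29.5, 163.2]
ee_rot: [0.001, 0.709, 0.705, 0.001]
force: [-2.2, 0.5, 8.4]
grip_width: 0.301
```

Emit:
{"fn": "play_rows", "kwargs": {"deltas": [[0,0,-0.005,0,0,0,-1],[0,0,0,0,0,0,-1]]}}

```text
time_s: 8.85
eef_pos: [541.3, 29.5, 163.1]
ee_rot: [0.001, 0.709, 0.705, 0.001]
force: [-1.7, 0.2, 8.2]
grip_width: 0.306
```

Emit:
{"fn": "play_rows", "kwargs": {"deltas": [[0,0,-0.005,0,0,0,-1],[0,0,-0.005,0,0,0,-1]]}}

```text
time_s: 9.02
eef_pos: [541.3, 29.5, 162.8]
ee_rot: [0.001, 0.709, 0.705, 0.001]
force: [-2.9, 1.0, 11.0]
grip_width: 0.308
```

Emit:
{"fn": "play_rows", "kwargs": {"deltas": [[0,0,-0.005,0,0,0,-1],[0,0,-0.005,0,0,0,-1]]}}

```text
time_s: 9.18
eef_pos: [541.3, 29.5, 162.7]
ee_rot: [0.001, 0.709, 0.705, 0.001]
force: [-3.7, -0.2, 14.1]
grip_width: 0.306
```

Emit:
{"fn": "play_rows", "kwargs": {"deltas": [[0,0,-0.005,0,0,0,-1],[0,0,-0.005,0,0,0,-1]]}}

```text
time_s: 9.35
eef_pos: [541.3, 29.5, 162.6]
ee_rot: [0.002, 0.709, 0.705, 0.001]
force: [-4.8, 0.2, 16.8]
grip_width: 0.307
```

Emit:
{"fn": "play_rows", "kwargs": {"deltas": [[0,0,-0.005,0,0,0,-1],[0,0,-0.005,0,0,0,-1]]}}

```text
time_s: 9.52
eef_pos: [541.3, 29.5, 162.5]
ee_rot: [0.002, 0.709, 0.705, 0.001]
force: [-6.1, 0.5, 18.7]
grip_width: 0.304
```

On the stop: force now rises steadily. With the drift's 3.5 N weight, the push on the block is about 22 N. One more small step, with the side force relieved.

Emit:
{"fn": "play_rows", "kwargs": {"deltas": [[-0.005,0,-0.005,0,0,0,-1],[0,0,0,0,0,0,-1],[0,0,0,0,0,0,-1]]}}

```text
time_s: 9.77
eef_pos: [541.3, 29.5, 162.5]
ee_rot: [0.002, 0.709, 0.705, 0.001]
force: [-5.9, 0.8, 18.7]
grip_width: 0.303
```

Emit:
{"fn": "play_rows", "kwargs": {"deltas": [[-0.005,0,-0.005,0,0,0,-1],[0,0,0,0,0,0,-1],[0,0,0,0,0,0,-1]]}}

```text
time_s: 10.02
eef_pos: [541.2, 29.5, 162.5]
ee_rot: [0.002, 0.709, 0.705, 0.002]
force: [-4.3, 0.7, 18.7]
grip_width: 0.299
```

Emit:
{"fn": "play_rows", "kwargs": {"deltas": [[0,0,-0.003,0,0,0,-1],[0,0,0,0,0,0,-1],[0,0,0,0,0,0,-1]]}}

```text
time_s: 10.27
eef_pos: [541.2, 29.5, 162.5]
ee_rot: [0.002, 0.709, 0.705, 0.002]
force: [-5.2, 0.7, 20.6]
grip_width: 0.304
```

About 24 N held on the stop. Lift straight off and take the drift back to its spot.

Emit:
{"fn": "play_rows", "kwargs": {"deltas": [[0,0,0.02,0,0,0,-1],[0,0,0.05,0,0,0,-1],[0,0,0.2,0,0,0,-1],[0,0,0.4,0,0,0,-1],[0,0,0.4,0,0,0,-1],[0,0,0,0,0,0,-1]]}}

```text
time_s: 10.77
eef_pos: [541.2, 29.4, 204.9]
ee_rot: [0.002, 0.709, 0.705, 0.001]
force: [0.6, -0.2, -2.6]
grip_width: 0.3
```

Emit:
{"fn": "play_rows", "kwargs": {"deltas": [[0.1,0.4,0,0,0,0,-1],[0.1,0.8,0,0,0,0,-1],[0.1,0.9,0,0,0,0,-1],[0.1,0.9,0,0,0,0,-1],[0.1,0.9,0,0,0,0,-1],[0.1,0.9,0,0,0,0,-1],[0.1,0.9,0,0,0,0,-1],[0.1,0.9,0,0,0,0,-1]]}}

```text
time_s: 11.43
eef_pos: [571.6, 295.3, 200.8]
ee_rot: [-0.0, 0.709, 0.705, -0.001]
force: [0.3, -0.0, -2.8]
grip_width: 0.301
```

Emit:
{"fn": "play_rows", "kwargs": {"deltas": [[0.1,0.7,0,0,0,0,-1],[0,0.4,0,0,0,0,-1],[0,0.2,0,0,0,0,-1],[0,0,0,0,0,0,-1],[0,0,0,0,0,0,-1],[0,0,0,0,0,0,-1],[0,0,0,0,0,0,-1]]}}

```text
time_s: 12.02
eef_pos: [576.3, 344.3, 202.1]
ee_rot: [0.0, 0.709, 0.705, -0.0]
force: [-0.3, 0.5, -3.5]
grip_width: 0.301
```

```bash
python3 - <<'E'
from h import *
s=sensors.sense(); print(s["eef_pos"],R.from_quat(np.roll(s["ee_rot"],-1)).as_matrix().round(4)[:,2],s["force"])
c=take("top"); save(c,"top3.png"); np.save("top3.npy",cloud(c)); np.save("top3_rgb.npy",c["pixels"])
W=cloud(c);x,y,z=np.moveaxis(W,-1,0); h,S,v=np.moveaxis(cv2.cvtColor(c["pixels"],cv2.COLOR_RGB2HSV),-1,0).astype(int)
m=(abs(x-541)<26)&(abs(y-30)<45)&(z>100)&(z<125); print("block z",np.median(z[m]))
reg=(abs(x-560)<100)&(abs(y-30)<160)&(z>45)&(z<75)
for k,mm in dict(red=((h<6)|(h>174))&(S>150),yel=(h>22)&(h<33)&(S>150)).items():
    for sg in(-1,1):
        q=reg&mm&(sg*(y-50)>0); print(k,sg,q.sum(),W[q].mean(0).round(1),W[q].min(0).round(1),W[q].max(0).round(1))
c=take("scene"); W=cloud(c);x,y,z=np.moveaxis(W,-1,0); hs=cv2.cvtColor(c["pixels"],cv2.COLOR_RGB2HSV)
m=(abs(x-576)<40)&(abs(y-348)<40)&(hs[...,0]<18)&(hs[...,1]>180)&(z>80); print("foot",m.sum(),W[m].min(0),W[m].max(0),W[m].mean(0))
E
```

```text
[576.34770295 344.27956096 202.11417151] [ 0.e+00 -2.e-04 -1.e+00] [-0.3419961   0.52765288 -3.53891545]
block z 110.15377187523399
red -1 31 [566.9 -60.7  65.2] [561.9 -68.5  60.5] [572.6 -52.6  68. ]
red 1 37 [560.9 121.2  64.6] [556.  112.8  55.1] [566.2 130.8  69.3]
yel -1 16 [520.1 -64.4  64.5] [518.1 -72.4  62.2] [523.5 -56.6  67.7]
yel 1 20 [514.6 116.1  64.8] [512.  108.8  61.6] [517.5 124.2  67.2]
foot 235 [574.27384882 326.40728114 147.53009591] [597.41459836 361.69359037 181.1818831 ] [589.48214314 343.74629886 166.13590812]
```

The block top is at 110.15, which is home, and the bars haven't moved. Lower the drift.

Emit:
{"fn": "play_rows", "kwargs": {"deltas": [[0,0.1,-0.4,0,0,0,-1],[0,0,-0.8,0,0,0,-1],[0,0,-0.8,0,0,0,-1],[0,0,-0.8,0,0,0,-1],[0,0,-0.5,0,0,0,-1],[0,0,-0.2,0,0,0,-1],[0,0,0,0,0,0,-1],[0,0,0,0,0,0,-1]]}}

```text
time_s: 12.78
eef_pos: [576.8, 349.6, 63.3]
ee_rot: [0.0, 0.709, 0.705, 0.001]
force: [1.0, -0.4, -2.6]
grip_width: 0.305
```

Emit:
{"fn": "play_rows", "kwargs": {"deltas": [[0,0,-0.03,0,0,0,-1],[0,0,-0.02,0,0,0,-1],[0,0,-0.02,0,0,0,-1],[0,0,0,0,0,0,-1]]}}

```text
time_s: 13.12
eef_pos: [576.2, 349.6, 59.8]
ee_rot: [0.0, 0.709, 0.705, 0.0]
force: [-0.3, -0.1, -4.5]
grip_width: 0.306
```

Emit:
{"fn": "play_rows", "kwargs": {"deltas": [[0,0,-0.05,0,0,0,-1],[0,0,-0.05,0,0,0,-1],[0,0,-0.025,0,0,0,-1],[0,0,-0.02,0,0,0,-1],[0,0,0,0,0,0,-1],[0,0,0,0,0,0,-1]]}}

```text
time_s: 13.62
eef_pos: [576.0, 349.6, 53.3]
ee_rot: [0.0, 0.709, 0.705, -0.0]
force: [-0.1, -0.6, -3.3]
grip_width: 0.304
```

Emit:
{"fn": "play_rows", "kwargs": {"deltas": [[0,0,-0.01,0,0,0,-1],[0,0,0,0,0,0,-1]]}}

```text
time_s: 13.78
eef_pos: [576.1, 349.6, 53.1]
ee_rot: [0.0, 0.709, 0.705, 0.0]
force: [-0.3, 0.0, -2.9]
grip_width: 0.303
```

Emit:
{"fn": "play_rows", "kwargs": {"deltas": [[0,0,-0.01,0,0,0,-1],[0,0,0,0,0,0,-1]]}}

```text
time_s: 13.95
eef_pos: [576.1, 349.6, 53.1]
ee_rot: [0.0, 0.709, 0.705, 0.0]
force: [-1.9, -0.8, 2.0]
grip_width: 0.304
```

Standing on the bench. Release.

Emit:
{"fn": "play_rows", "kwargs": {"deltas": [[0,0,0,0,0,0,-0.2],[0,0,0,0,0,0,0],[0,0,0,0,0,0,0.5],[0,0,0,0,0,0,1],[0,0,0,0,0,0,1],[0,0,0,0,0,0,1],[0,0,0,0,0,0,1],[0,0,0,0,0,0,1]]}}

```text
time_s: 14.62
eef_pos: [576.0, 349.6, 52.6]
ee_rot: [0.0, 0.709, 0.705, 0.0]
force: [0.8, -0.1, 0.3]
grip_width: 1.003
```

Emit:
{"fn": "play_rows", "kwargs": {"deltas": [[0,0,0.2,0,0,0,1],[0,0,0.5,0,0,0,1],[0,0,0.8,0,0,0,1],[0,0,0.8,0,0,0,1],[0,0,0.7,0,0,0,1],[0,0,0,0,0,0,1],[0,0,0,0,0,0,1]]}}

```text
time_s: 15.2
eef_pos: [576.6, 349.8, 174.8]
ee_rot: [0.001, 0.709, 0.705, 0.002]
force: [-0.8, 0.1, -1.2]
grip_width: 1.002
```

```bash
python3 - <<'E'
from h import *
c=take("wrist"); save(c,"w4.png"); s=c["s"]; print(s["eef_pos"],s["force"],s["joints"])
W=cloud(c); x,y,z=np.moveaxis(W,-1,0)
m=(abs(x-575)<30)&(abs(y-348)<30)&(z>90)&(z<110)
print(m.sum(),cv2.minEnclosingCircle(W[m][:,:2].astype(np.float32)) if m.any() else "",np.median(z[m]),W[m].min(0),W[m].max(0))
c=take("scene"); W=cloud(c);x,y,z=np.moveaxis(W,-1,0)
m=(abs(x-576)<45)&(abs(y-348)<38)&(z>4)&(z<104)
for lo,hi in((5,28),(35,96)):
  q=m&(z>lo)&(z<hi); print(q.sum(),W[q].mean(0).round(1),W[q].min(0).round(1),W[q].max(0).round(1))
E
```

```text
[576.55612934 349.80652193 174.77861548] [-0.83969072  0.06893027 -1.20408963] [3.72013666e-01 6.89760035e-01 1.06170262e+00 2.07625255e-05
 1.38639928e+00 3.76984981e-01]
1367 ((576.6688232421875, 350.0122985839844), 14.326635360717773) 99.9901074122764 [562.55142747 336.10238628  90.21824882] [590.71560715 364.20265288 102.50768267]
133 [588.9 349.4  17.2] [569.5 331.6   5.1] [596.7 366.6  27.9]
293 [586.5 349.1  65.9] [575.3 334.9  35.4] [593.9 363.1  95.9]
```

The drift stands upright at (576.5,350). I'll shut the fingers and hover above the +y ends of the parallels for one close look.

Emit:
{"fn": "play_rows", "kwargs": {"deltas": [[-0.15,-0.5,0.1,0,0,0,-1],[-0.15,-0.9,0.1,0,0,0,-1],[-0.15,-0.9,0.1,0,0,0,-1],[-0.15,-0.9,0.05,0,0,0,-1],[-0.15,-0.9,0,0,0,0,-1],[-0.15,-0.9,0,0,0,0,-1],[0,-0.6,0,0,0,0,-1],[0,0,0,0,0,0,-1]], "squeeze": 40}}

```text
time_s: 15.97
eef_pos: [539.5, 121.7, 185.5]
ee_rot: [-0.001, 0.71, 0.704, -0.001]
force: [-0.5, -0.1, -0.5]
grip_width: 0.001
```

Emit:
{"fn": "play_rows", "kwargs": {"deltas": [[0,0,0,0,0,0,-1],[0,0,0,0,0,0,-1],[0,0,0,0,0,0,-1],[0,0,0,0,0,0,-1]]}}

```text
time_s: 16.3
eef_pos: [539.8, 126.6, 186.2]
ee_rot: [-0.0, 0.708, 0.706, -0.0]
force: [-0.4, 0.5, -0.3]
grip_width: 0.003
```

```bash
cat > ends.py <<'E'
from h import *
import sys
c=take("wrist"); save(c,sys.argv[1]); s=c["s"]; print(s["eef_pos"],s["force"],s["grip_width"])
W=cloud(c); x,y,z=np.moveaxis(W,-1,0); h,S,v=np.moveaxis(cv2.cvtColor(c["pixels"],cv2.COLOR_RGB2HSV),-1,0).astype(int)
for k,mm in dict(red=((h<6)|(h>174))&(S>150),yel=(h>22)&(h<33)&(S>150)).items():
    q=mm&(z>61)&(z<70)&(y>90)&(y<150); 
    if q.any(): print(k,q.sum(),W[q].mean(0).round(1),np.percentile(W[q],1,0).round(1),np.percentile(W[q],99,0).round(1))
E
python3 ends.py w5.png
```

```text
[539.84656992 126.56012057 186.15285344] [-0.36826211  0.45600311 -0.32320449] 0.0026551526302516773
red 296 [562.8 123.1  65.1] [557.3 113.2  61.5] [567.8 131.8  66.7]
```

View pics/w5.png

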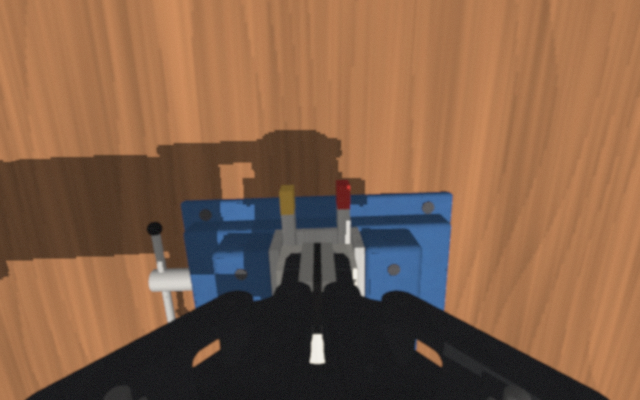

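The wrist view shows the yellow end at (287,187), about y=127 and x≈515, and the red end at (343,181), y≈132 and x≈562. I'll go out in front of the yellow end and lower.

Emit:
{"fn": "play_rows", "kwargs": {"deltas": [[-0.3,0.5,0,0,0,0,-1],[-0.3,0.4,0,0,0,0,-1],[0,0,-0.4,0,0,0,-1],[0,0,-0.8,0,0,0,-1],[0,0,-0.8,0,0,0,-1],[0,0,-0.8,0,0,0,-1],[0,0,-0.4,0,0,0,-1],[0,0,-0.1,0,0,0,-1]]}}

```text
time_s: 17.02
eef_pos: [514.3, 161.9, 51.5]
ee_rot: [-0.002, 0.709, 0.706, -0.002]
force: [-0.5, -0.5, -0.4]
grip_width: 0.002
```

Emit:
{"fn": "play_rows", "kwargs": {"deltas": [[0,-0.1,0,0,0,0,-1],[0,-0.1,0,0,0,0,-1],[0,-0.1,0,0,0,0,-1],[0,0,0,0,0,0,-1],[0,0,0,0,0,0,-1],[0,0,0,0,0,0,-1]]}}

```text
time_s: 17.52
eef_pos: [516.3, 149.5, 55.2]
ee_rot: [0.0, 0.709, 0.705, 0.0]
force: [-0.5, 0.7, 0.3]
grip_width: -0.004
```

```bash
python3 ends.py w6.png
```

```text
[516.33930134 149.52253215  55.2062661 ] [-0.52053112  0.66447325  0.34839764] -0.0037306812040355654
red 6 [564.2 112.9  65.4] [563.6 112.3  65. ] [564.9 113.8  66.1]
```

Emit:
{"fn": "play_rows", "kwargs": {"deltas": [[-0.04,-0.03,-0.07,0,0,0,-1],[0,-0.04,0,0,0,0,-1],[0,-0.04,0,0,0,0,-1],[0,-0.04,0,0,0,0,-1],[0,0,0,0,0,0,-1],[0,0,0,0,0,0,-1],[0,0,0,0,0,0,-1]]}}

```text
time_s: 18.15
eef_pos: [514.5, 143.6, 51.8]
ee_rot: [-0.0, 0.709, 0.705, 0.0]
force: [-0.9, 0.7, -0.4]
grip_width: -0.002
```

Emit:
{"fn": "play_rows", "kwargs": {"deltas": [[0,-0.005,0,0,0,0,-1],[0,-0.005,0,0,0,0,-1],[0,-0.005,0,0,0,0,-1],[0,-0.005,0,0,0,0,-1]]}}

```text
time_s: 18.48
eef_pos: [514.4, 142.8, 51.8]
ee_rot: [0.0, 0.709, 0.705, -0.0]
force: [0.4, -0.1, -0.4]
grip_width: -0.004
```

Emit:
{"fn": "play_rows", "kwargs": {"deltas": [[0,-0.005,0,0,0,0,-1],[0,-0.005,0,0,0,0,-1],[0,-0.005,0,0,0,0,-1],[0,-0.005,0,0,0,0,-1]]}}

```text
time_s: 18.82
eef_pos: [514.4, 141.9, 51.8]
ee_rot: [0.0, 0.709, 0.705, 0.0]
force: [0.4, -0.1, -0.5]
grip_width: 0.001
```

Emit:
{"fn": "play_rows", "kwargs": {"deltas": [[0,-0.005,0,0,0,0,-1],[0,-0.005,0,0,0,0,-1],[0,-0.005,0,0,0,0,-1],[0,-0.005,0,0,0,0,-1]]}}

```text
time_s: 19.15
eef_pos: [514.4, 141.2, 51.8]
ee_rot: [0.0, 0.709, 0.705, 0.0]
force: [-0.2, -0.8, 0.5]
grip_width: -0.002
```

Emit:
{"fn": "play_rows", "kwargs": {"deltas": [[0,-0.005,0,0,0,0,-1],[0,-0.005,0,0,0,0,-1],[0,-0.005,0,0,0,0,-1],[0,-0.005,0,0,0,0,-1]]}}

```text
time_s: 19.48
eef_pos: [514.4, 140.3, 51.8]
ee_rot: [0.0, 0.709, 0.705, 0.0]
force: [0.6, -0.1, 0.2]
grip_width: -0.003
```

Emit:
{"fn": "play_rows", "kwargs": {"deltas": [[0,-0.003,0,0,0,0,-1],[0,-0.003,0,0,0,0,-1],[0,-0.003,0,0,0,0,-1]]}}

```text
time_s: 19.73
eef_pos: [514.4, 140.0, 51.8]
ee_rot: [-0.0, 0.709, 0.705, -0.0]
force: [-0.7, -1.3, -0.3]
grip_width: -0.003
```

Emit:
{"fn": "play_rows", "kwargs": {"deltas": [[0,-0.003,0,0,0,0,-1],[0,-0.003,0,0,0,0,-1],[0,-0.003,0,0,0,0,-1]]}}

```text
time_s: 19.98
eef_pos: [514.4, 139.6, 51.8]
ee_rot: [0.0, 0.709, 0.705, 0.0]
force: [1.0, -0.7, -1.0]
grip_width: -0.0
```

Emit:
{"fn": "play_rows", "kwargs": {"deltas": [[0,-0.003,0,0,0,0,-1],[0,-0.003,0,0,0,0,-1]]}}

```text
time_s: 20.15
eef_pos: [514.4, 139.4, 51.8]
ee_rot: [-0.0, 0.709, 0.705, -0.0]
force: [-0.0, 0.1, 1.1]
grip_width: 0.004
```

Emit:
{"fn": "play_rows", "kwargs": {"deltas": [[0,-0.003,0,0,0,0,-1],[0,-0.003,0,0,0,0,-1]]}}

```text
time_s: 20.32
eef_pos: [514.4, 139.2, 51.8]
ee_rot: [-0.0, 0.709, 0.705, -0.0]
force: [-0.3, -0.7, -0.3]
grip_width: -0.001
```

Emit:
{"fn": "play_rows", "kwargs": {"deltas": [[0,-0.0025,0,0,0,0,-1],[0,-0.0025,0,0,0,0,-1]]}}

```text
time_s: 20.48
eef_pos: [514.4, 138.9, 51.8]
ee_rot: [0.0, 0.709, 0.705, 0.0]
force: [0.2, 0.4, 0.4]
grip_width: -0.002
```

Emit:
{"fn": "play_rows", "kwargs": {"deltas": [[0,-0.0025,0,0,0,0,-1],[0,-0.0025,0,0,0,0,-1]]}}

```text
time_s: 20.65
eef_pos: [514.4, 138.8, 51.8]
ee_rot: [-0.0, 0.709, 0.705, 0.0]
force: [-0.4, 0.3, -0.0]
grip_width: -0.001
```

Emit:
{"fn": "play_rows", "kwargs": {"deltas": [[0,-0.0025,0,0,0,0,-1],[0,-0.0025,0,0,0,0,-1]]}}

```text
time_s: 20.82
eef_pos: [514.4, 138.6, 51.8]
ee_rot: [-0.0, 0.709, 0.705, -0.0]
force: [0.7, 0.7, -0.6]
grip_width: -0.002
```

Emit:
{"fn": "play_rows", "kwargs": {"deltas": [[0,-0.0025,0,0,0,0,-1],[0,-0.0025,0,0,0,0,-1]]}}

```text
time_s: 20.98
eef_pos: [514.4, 138.3, 51.8]
ee_rot: [0.0, 0.709, 0.705, -0.0]
force: [0.0, 0.1, 0.4]
grip_width: -0.003
```

Emit:
{"fn": "play_rows", "kwargs": {"deltas": [[0,-0.0025,0,0,0,0,-1],[0,-0.0025,0,0,0,0,-1]]}}

```text
time_s: 21.15
eef_pos: [514.4, 138.2, 51.8]
ee_rot: [-0.0, 0.709, 0.705, 0.0]
force: [0.2, 1.1, 0.3]
grip_width: 0.001
```

Emit:
{"fn": "play_rows", "kwargs": {"deltas": [[0,-0.0025,0,0,0,0,-1],[0,0,0,0,0,0,-1]]}}

```text
time_s: 21.32
eef_pos: [514.4, 138.0, 51.8]
ee_rot: [-0.0, 0.709, 0.705, 0.0]
force: [0.0, 0.4, 0.3]
grip_width: -0.003
```

Emit:
{"fn": "play_rows", "kwargs": {"deltas": [[0,-0.0025,0,0,0,0,-1],[0,-0.0025,0,0,0,0,-1]]}}

```text
time_s: 21.48
eef_pos: [514.4, 137.9, 51.8]
ee_rot: [-0.0, 0.709, 0.705, -0.0]
force: [0.4, 0.3, 0.5]
grip_width: -0.002
```

```bash
python3 - <<'E'
from h import *
a=take("scene"); b=take("top")
A=cv2.resize(a["pixels"][170:250,300:380],(480,480)); B=cv2.resize(b["pixels"][150:210,255:315],(480,480))[:, :310]
cv2.imwrite("pics/c7.png",cv2.cvtColor(np.hstack([A,B]),cv2.COLOR_RGB2BGR))
for c in(a,b):
    W=cloud(c); x,y,z=np.moveaxis(W,-1,0); h,S,v=np.moveaxis(cv2.cvtColor(c["pixels"],cv2.COLOR_RGB2HSV),-1,0).astype(int)
    q=(h>20)&(h<34)&(S>130)&(abs(x-517)<20)&(y>90)&(y<140)&(z>40)&(z<75); print(q.sum(),W[q].mean(0),np.percentile(W[q],98,0))
    f=(abs(x-514)<20)&(y>110)&(y<155)&(z>52)&(z<100)&(v<70); print("fin",f.sum(),np.percentile(W[f],2,0),np.percentile(W[f],98,0)) if f.any() else 0
E
```

```text
64 [519.61559234 117.25027228  57.02259517] [524.56321106 125.40579602  66.56747212]
fin 67 [506.39086315 131.17462336  58.6677598 ] [531.38358138 151.07546241  98.94621655]<stdin>:7: RuntimeWarning: Mean of empty slice.
  ret = um.true_divide(
Traceback (most recent call last):
IndexError: index -1 is out of bounds for axis 0 with size 0
```

View pics/c7.png

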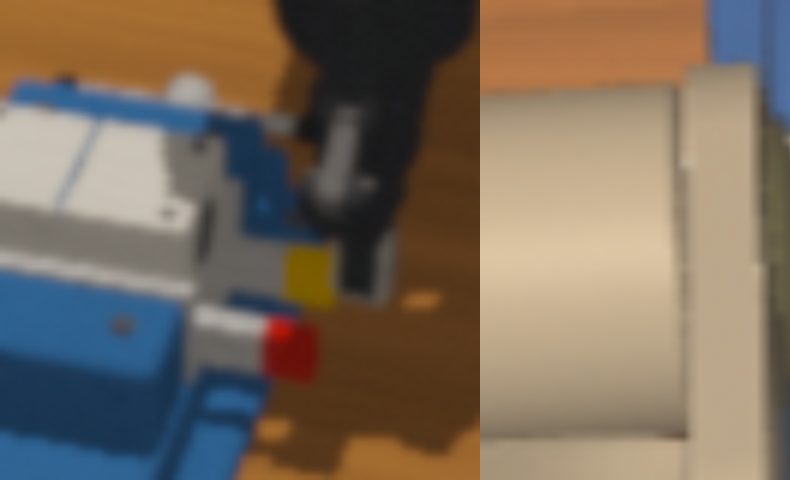

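The crop shows the fingertip right in front of the yellow end, at (338,270), with a gap of a millimetre or so. The bar is unmoved. Continue in fine steps.

Emit:
{"fn": "play_rows", "kwargs": {"deltas": [[0,-0.0025,0,0,0,0,-1],[0,-0.0025,0,0,0,0,-1]]}}

```text
time_s: 21.75
eef_pos: [514.4, 137.7, 51.8]
ee_rot: [-0.0, 0.709, 0.705, 0.0]
force: [-0.9, 1.1, -0.0]
grip_width: -0.003
```

Emit:
{"fn": "play_rows", "kwargs": {"deltas": [[0,-0.0025,0,0,0,0,-1],[0,-0.0025,0,0,0,0,-1]]}}

```text
time_s: 21.92
eef_pos: [514.4, 137.7, 51.8]
ee_rot: [-0.0, 0.709, 0.705, 0.0]
force: [-0.3, 2.7, -0.9]
grip_width: -0.001
```

Contact at about 2.7 N, with the tool halted. Add a hair and hold.

Emit:
{"fn": "play_rows", "kwargs": {"deltas": [[0,-0.001,0,0,0,0,-1],[0,0,0,0,0,0,-1],[0,0,0,0,0,0,-1],[0,0,0,0,0,0,-1]]}}

```text
time_s: 22.25
eef_pos: [514.4, 137.6, 51.8]
ee_rot: [-0.0, 0.709, 0.705, 0.0]
force: [0.2, 4.1, 0.3]
grip_width: -0.001
```

Held about 3.5–4 N with no movement. Back off and go to the red end, where I expect contact at TCP y≈142.5.

Emit:
{"fn": "play_rows", "kwargs": {"deltas": [[0,0.05,0,0,0,0,-1],[0,0.3,0,0,0,0,-1],[0.4,0.1,0,0,0,0,-1],[0.4,0,0,0,0,0,-1],[0.36,0,0,0,0,0,-1],[0,0,0,0,0,0,-1],[0,0,0,0,0,0,-1]]}}

```text
time_s: 22.83
eef_pos: [560.6, 155.9, 51.4]
ee_rot: [-0.0, 0.709, 0.705, -0.0]
force: [0.3, 0.2, -0.0]
grip_width: -0.005
```

Emit:
{"fn": "play_rows", "kwargs": {"deltas": [[0,-0.05,0,0,0,0,-1],[0,-0.05,0,0,0,0,-1],[0,0,0,0,0,0,-1],[0,0,0,0,0,0,-1],[0,0,0,0,0,0,-1]]}}

```text
time_s: 23.25
eef_pos: [560.7, 151.4, 51.9]
ee_rot: [0.0, 0.709, 0.705, 0.0]
force: [1.0, 1.2, -0.4]
grip_width: -0.0
```

Emit:
{"fn": "play_rows", "kwargs": {"deltas": [[0.01,-0.05,0,0,0,0,-1],[0,-0.04,0,0,0,0,-1],[0,-0.04,0,0,0,0,-1],[0,-0.02,0,0,0,0,-1],[0,0,0,0,0,0,-1],[0,0,0,0,0,0,-1]]}}

```text
time_s: 23.75
eef_pos: [561.2, 145.4, 51.8]
ee_rot: [-0.0, 0.709, 0.705, 0.0]
force: [-0.2, -0.1, 0.2]
grip_width: 0.002
```

Emit:
{"fn": "play_rows", "kwargs": {"deltas": [[0,-0.005,0,0,0,0,-1],[0,-0.005,0,0,0,0,-1]]}}

```text
time_s: 23.92
eef_pos: [561.2, 145.1, 51.8]
ee_rot: [-0.0, 0.709, 0.705, -0.0]
force: [0.6, -0.1, -0.2]
grip_width: 0.001
```

Emit:
{"fn": "play_rows", "kwargs": {"deltas": [[0,-0.005,0,0,0,0,-1],[0,-0.005,0,0,0,0,-1],[0,-0.005,0,0,0,0,-1]]}}

```text
time_s: 24.17
eef_pos: [561.2, 144.5, 51.8]
ee_rot: [-0.0, 0.709, 0.705, 0.0]
force: [-0.6, -0.3, -0.7]
grip_width: 0.003
```

Emit:
{"fn": "play_rows", "kwargs": {"deltas": [[0,-0.0025,0,0,0,0,-1],[0,-0.0025,0,0,0,0,-1]]}}

```text
time_s: 24.33
eef_pos: [561.2, 144.2, 51.8]
ee_rot: [0.0, 0.709, 0.705, 0.0]
force: [-0.5, -0.2, 0.2]
grip_width: 0.001
```

Emit:
{"fn": "play_rows", "kwargs": {"deltas": [[0,-0.0025,0,0,0,0,-1],[0,-0.0025,0,0,0,0,-1]]}}

```text
time_s: 24.5
eef_pos: [561.2, 144.0, 51.8]
ee_rot: [-0.0, 0.709, 0.705, 0.0]
force: [-1.2, 0.2, -0.3]
grip_width: 0.001
```

Emit:
{"fn": "play_rows", "kwargs": {"deltas": [[0,-0.0025,0,0,0,0,-1],[0,-0.0025,0,0,0,0,-1]]}}

```text
time_s: 24.67
eef_pos: [561.2, 143.8, 51.8]
ee_rot: [0.0, 0.709, 0.705, 0.0]
force: [-0.4, -0.2, -0.7]
grip_width: 0.001
```

Emit:
{"fn": "play_rows", "kwargs": {"deltas": [[0,-0.0025,0,0,0,0,-1],[0,-0.0025,0,0,0,0,-1]]}}

```text
time_s: 24.83
eef_pos: [561.2, 143.6, 51.8]
ee_rot: [0.0, 0.709, 0.705, 0.0]
force: [-0.0, -0.1, -0.5]
grip_width: 0.001
```

Emit:
{"fn": "play_rows", "kwargs": {"deltas": [[0,-0.0025,0,0,0,0,-1],[0,-0.0025,0,0,0,0,-1]]}}

```text
time_s: 25.0
eef_pos: [561.2, 143.4, 51.8]
ee_rot: [-0.0, 0.709, 0.705, -0.0]
force: [-0.0, -0.6, -0.2]
grip_width: -0.0
```

Emit:
{"fn": "play_rows", "kwargs": {"deltas": [[0,-0.0025,0,0,0,0,-1],[0,-0.0025,0,0,0,0,-1]]}}

```text
time_s: 25.17
eef_pos: [561.2, 143.2, 51.8]
ee_rot: [0.0, 0.709, 0.705, 0.0]
force: [0.0, 1.0, -0.5]
grip_width: 0.004
```

Emit:
{"fn": "play_rows", "kwargs": {"deltas": [[0,-0.0025,0,0,0,0,-1],[0,0,0,0,0,0,-1]]}}

```text
time_s: 25.33
eef_pos: [561.2, 143.1, 51.8]
ee_rot: [-0.0, 0.709, 0.705, 0.0]
force: [1.0, -0.2, -0.5]
grip_width: -0.001
```

Emit:
{"fn": "play_rows", "kwargs": {"deltas": [[0,-0.0025,0,0,0,0,-1],[0,-0.0025,0,0,0,0,-1]]}}

```text
time_s: 25.5
eef_pos: [561.2, 142.9, 51.8]
ee_rot: [-0.0, 0.709, 0.705, -0.0]
force: [0.2, 0.5, 0.2]
grip_width: 0.0
```

Emit:
{"fn": "play_rows", "kwargs": {"deltas": [[0,-0.0025,0,0,0,0,-1],[0,-0.0025,0,0,0,0,-1]]}}

```text
time_s: 25.67
eef_pos: [561.2, 142.7, 51.8]
ee_rot: [0.0, 0.709, 0.705, 0.0]
force: [-0.5, 0.5, -0.0]
grip_width: 0.0
```

Emit:
{"fn": "play_rows", "kwargs": {"deltas": [[0,-0.0025,0,0,0,0,-1],[0,-0.0025,0,0,0,0,-1]]}}

```text
time_s: 25.83
eef_pos: [561.2, 142.5, 51.8]
ee_rot: [-0.0, 0.709, 0.705, 0.0]
force: [-0.2, 0.9, -1.2]
grip_width: 0.0
```

Emit:
{"fn": "play_rows", "kwargs": {"deltas": [[0,-0.0025,0,0,0,0,-1],[0,-0.0015,0,0,0,0,-1]]}}

```text
time_s: 26.0
eef_pos: [561.2, 142.3, 51.8]
ee_rot: [-0.0, 0.709, 0.705, -0.0]
force: [0.3, 0.5, 0.4]
grip_width: -0.002
```

Emit:
{"fn": "play_rows", "kwargs": {"deltas": [[0,-0.0025,0,0,0,0,-1],[0,-0.0025,0,0,0,0,-1]]}}

```text
time_s: 26.17
eef_pos: [561.2, 142.3, 51.8]
ee_rot: [-0.0, 0.709, 0.705, 0.0]
force: [0.2, 1.1, -0.2]
grip_width: 0.003
```

Emit:
{"fn": "play_rows", "kwargs": {"deltas": [[0,-0.0025,0,0,0,0,-1],[0,0,0,0,0,0,-1]]}}

```text
time_s: 26.33
eef_pos: [561.2, 142.3, 51.8]
ee_rot: [-0.0, 0.709, 0.705, 0.0]
force: [0.5, 2.4, -0.2]
grip_width: 0.001
```

Emit:
{"fn": "play_rows", "kwargs": {"deltas": [[0,-0.0015,0,0,0,0,-1],[0,0,0,0,0,0,-1],[0,0,0,0,0,0,-1],[0,0,0,0,0,0,-1]]}}

```text
time_s: 26.67
eef_pos: [561.2, 142.2, 51.8]
ee_rot: [-0.0, 0.709, 0.705, 0.0]
force: [-0.9, 3.4, 0.4]
grip_width: 0.003
```

Held 3.4 N without movement. Back off, rise clear, and check everything.

Emit:
{"fn": "play_rows", "kwargs": {"deltas": [[0,0.05,0,0,0,0,-1],[0,0.4,0,0,0,0,-1],[0,0.5,0.2,0,0,0,-1],[0,0.3,0.8,0,0,0,-1],[-0.3,0,0.9,0,0,0,-1],[-0.6,0,0.9,0,0,0,-1],[-0.8,0.3,0.9,0,0,0,-1],[-0.8,0.3,0.5,0,0,0,-1]]}}

```text
time_s: 27.33
eef_pos: [467.4, 213.6, 215.5]
ee_rot: [0.001, 0.709, 0.705, 0.001]
force: [-0.6, 0.8, 0.8]
grip_width: -0.001
```

Emit:
{"fn": "play_rows", "kwargs": {"deltas": [[-0.7,0.6,0,0,0,0,-1],[-0.4,0.6,0,0,0,0,-1],[0,0,0,0,0,0,-1],[0,0,0,0,0,0,-1],[0,0,0,0,0,0,-1],[0,0,0,0,0,0,-1]]}}

```text
time_s: 27.83
eef_pos: [423.9, 261.4, 212.5]
ee_rot: [0.0, 0.709, 0.705, -0.0]
force: [-0.3, -0.5, -0.3]
grip_width: 0.002
```

```bash
python3 - <<'E'
from h import *
C={}
for n in("scene","top"):
    c=take(n); np.save(n+".npy",cloud(c)); np.save(n+"_rgb.npy",c["pixels"]); save(c,n+"_end.png")
E
python3 m.py; python3 -c "
from h import *
print(sensors.sense()['eef_pos'])"
```

```text
scene
block 713 ((542.1705322265625, 30.607633590698242), (64.76760864257812, 100.43077087402344), 1.5670733451843262) 109.12955130815897
red -1 46 [572.4 -58.4  57.6] [565.6 -65.3  46.3] [577.1 -49.9  66.2]
red 1 63 [566.2 122.   57.8] [559.  113.4  43.8] [571.9 131.   66.9]
yel -1 48 [524.  -63.6  59.4] [514.1 -74.9  45.4] [533.2 -54.9  70. ]
yel 1 55 [519.3 117.9  58.4] [512.  109.   45.8] [524.3 127.1  68.7]
drift 590
5 137 [589.  349.3  17.4] [564.5 331.6   5.1] [596.8 366.6  27.9]
35 295 [586.6 349.   67.1] [571.4 334.9  35.1] [592.7 363.1  96.8]
97 93 [577.8 348.8  99.5] [562.5 336.8  97.1] [592.8 361.9 104.1]
tin top [396.1134358  294.01679958  80.12502327] [463.47204809 378.70094282 520.30281958]
bluedrift [590.06104544 404.76679959   5.27984563] [627.51154307 439.66201882 102.25646453]
jaws 856 ((544.2996215820312, 30.988203048706055), (169.53900146484375, 109.259521484375), 0.8200662732124329)
top
block 998 ((541.0634765625, 30.33095359802246), (60.25773239135742, 100.07332611083984), 1.916874885559082) 110.14524752393669
red -1 31 [566.9 -60.7  64.8] [562.1 -68.6  61.5] [572.8 -52.8  68.8]
red 1 37 [560.9 121.2  64.6] [555.9 112.8  54.3] [565.9 130.9  69.1]
yel -1 11 [519.5 -62.6  65.1] [517.9 -69.1  62.5] [521.2 -56.7  68.8]
yel 1 18 [514.6 115.1  65.7] [512.  108.7  62.5] [517.4 121.5  70. ]
drift 288
5 42 [573.  339.2  16. ] [532.4 325.1   5.1] [615.4 372.6  27.7]
35 89 [571.2 340.2  66. ] [561.2 335.   35.3] [589.3 357.8  96.4]
97 99 [575.2 348.8 100.6] [561.4 335.   97.1] [588.6 361.4 104.4]
tin top [396.04521586 294.02463277 463.9532803 ] [456.92514673 330.23891749 521.48718586]
bluedrift [563.40863045 388.42918039   5.03010145] [665.83710285 435.55661612 103.93822477]
jaws 1405 ((542.2567749023438, 30.319658279418945), (167.11985778808594, 107.6822509765625), 1.5898431539535522)
[423.84705797 261.37407776 212.42141809]
```

View pics/scene_end.png

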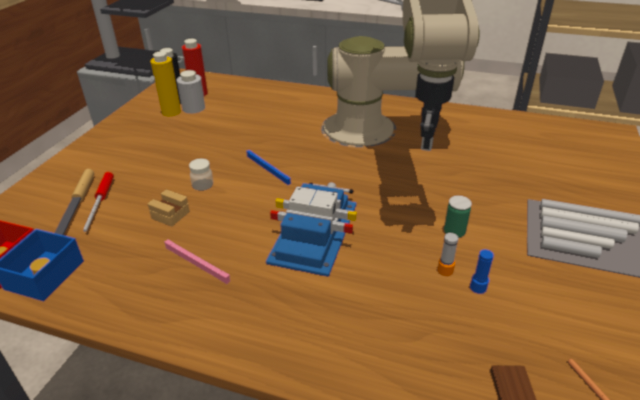

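The final view shows the block seated at (315,203) and the drift upright at (447,255). Both bars are where they were, everything else is untouched, and the arm is clear. Handing in.

```bash
python3 -c "
from rig import order
print(order.finish_job())"
```

```text
the job is handed in; nothing more can be done
None
```

The block is pressed home on both parallels, the drift is standing upright again, and both push tests held. I handed the job in at about 28 s of the 67 s allowed.

- **Pressing:** I pressed the block down slowly with the orange-faced drift. Its top went from about 119 mm to 110 mm over the bench. The last push on the stop was about 24 N: the sensor read 20.6 N, and the drift's own weight adds about 3.5 N. A side force of 4–6 N stayed on the tool during that push, and I could only partly relieve it.
- **Drift:** It stands upright on the bench, about 1.5 mm from where it started.
- **Push tests:** I pushed the end of the yellow-tipped parallel first and read about 4 N, then the red-tipped one at about 3.4 N. The sensor noise is roughly ±1 N. The fingertip stopped dead on both.
- **Last checks:** The final camera measurements put both parallels where they were before the pushes, within about 1 mm. In the last picture the jar, tin, wooden block and blue drift look untouched. I did not measure the jar and wooden block again, and the arm's position spoiled the tin's final measurement.

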